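# Index the plating turntable on to its next hole

### The job

Draw the spring index pin of the plating turntable by its black knob, turn the turntable anticlockwise (seen from above) on to the next hole, which you must find by feel, and let the pin drop fully home there so that the turntable is locked. Keep the three bowls standing on their marks, leave the canister and the tub alone, and let go of everything.

Things in the scene. Friction and masses are not known exactly. Their poses are not given: they have to be found in the camera images.
- carousel: fixed round foot of the turntable; origin on the work surface under the axis, z up; -x points to the home hole, where the pin sits at first. The only other hole, 15 mm wide along the smooth index track, is hidden under the disc, 0.75 to 1.25 rad anticlockwise of the home hole: it differs every time and is not measured. A pin riding on the track snaps into it and stops the turntable.
- turntable_axis (a point): point on the turntable's axis, on its top face, 56 mm above the work surface. The turntable is a flat metal disc with a black rim, 400 mm across and 8 mm thick; its edge is free all round.
- turntable (a joint): angle of the turntable in rad: 0 at the home hole, growing anticlockwise seen from above; stops at -0.1 and 1.36. Bearing drag is about 0.25 N m (1.5 N at the knob); it stays where it is left. A hole locks it with about 1.5 mm play either way at the knob.
- plunger (a joint): height of the spring index plunger in m: 0 with the pin (12 mm, round tip) fully home in a hole, about 0.0135 with its tip riding on the track between holes, stop at 0.024. It must be drawn over 0.014 to turn the turntable. The spring pushes it down with 7 N at 0 and 12 N at 0.024; with its 150 g the knob takes 9 to 14 N of pull, and drops of itself when let go over a hole.
- plunger_knob (a point): centre of the plunger's knob: upright black cylinder, 36 mm diameter, 45 mm tall, 165 mm from the axis, turning with the turntable and rising with the plunger. At plunger 0 it is 108.5 mm above the work surface and the knob spans 86 to 131 mm, over a guide sleeve 24 mm across on the disc. Nothing else stands within 70 mm. It can be gripped from above or pushed sideways.
- bowl_a: white dessert bowl, empty, loose, 96 mm across the rim and 48 mm tall, standing on the turntable 70 deg anticlockwise of the knob; origin under its foot.
- spot_a (a point): centre of the engraved circle on the turntable on which bowl_a stands, 90 mm from the axis; goes round with the turntable.
- bowl_b: white dessert bowl, empty, loose, 96 mm across the rim and 48 mm tall, standing on the turntable opposite the knob; origin under its foot.
- spot_b (a point): centre of the engraved circle on the turntable on which bowl_b stands, 90 mm from the axis; goes round with the turntable.
- bowl_c: white dessert bowl, empty, loose, 96 mm across the rim and 48 mm tall, standing on the turntable 70 deg clockwise of the knob; origin under its foot.
- spot_c (a point): centre of the engraved circle on the turntable on which bowl_c stands, 90 mm from the axis; goes round with the turntable.
- canister: open steel canister, 72 mm across and 95 mm tall, loose on the work surface to one side; bystander; origin under its foot.
- tub: lidded food tub, 118 x 92 x 74 mm, loose on the work surface to the other side; bystander; origin under its foot.

How it is judged:
On the way, in this order (a step that is already met when the one before it is completed fails the run):
1. the pin is drawn clear of the home hole (value of joint plunger above 0.0125 m and value of joint turntable below 0.15 rad), for 0.05 s.
2. the turntable is turned on from the home hole with the pin out (value of joint turntable above 0.4 rad and value of joint plunger above 0.011 m), for 0.05 s.
At the end, for the whole second after the job is handed in: The turntable stands still between 0.65 and 1.34 rad with the index pin home in the next hole (plunger within 3 mm of its lowest position), and each bowl stands upright (within 0.15 rad) within 30 mm of the centre of its mark (value of joint turntable between 0.65 and 1.34 rad and value of joint plunger below 0.003 m and velocity of joint turntable between -0.05 and 0.05 rad/s and distance between bowl_a and spot_a below 0.03 m and distance between bowl_b and spot_b below 0.03 m and distance between bowl_c and spot_c below 0.03 m and angle between each of bowl_a, bowl_b, bowl_c's own z axis and vertical below 0.15 rad); the robot touches nothing.
It fails at once if a bowl slid more than 40 mm off its mark or tipped over (distance between bowl_a and spot_a above 0.04 m or distance between bowl_b and spot_b above 0.04 m or distance between bowl_c and spot_c above 0.04 m or angle between any of bowl_a, bowl_b, bowl_c's own z axis and vertical above 0.5 rad).
It fails at once if the canister or the tub was pushed away (distance of any of canister, tub from where it was at the start of the episode above 0.02 m).
It also fails if it takes over 48 s, if anything falls off the work surface, if the arm or the gripper's body presses on something with over 40 N, if the wrist force passes 120 N, or if a joint passes its speed limit or range.

### The arm

A 7-joint arm with a two-finger parallel gripper is mounted at the origin on the work surface. World frame = base frame: x ahead of the robot, y to its left, z up, the work surface at z = 0. Lengths are in m, angles in rad, forces in N, time in s.
With the tool pointing down it reaches from about 0.425 to 0.925 m from the base axis. Payload 6.8 kg.
Tool frame: the origin (TCP) lies on the centre line of the jaws, within the pads' length; the fingertips stand bot.tip_reach ahead of it and the grasp point (between the pads) lies 3 mm ahead of it (bot.tip_reach is the distance from the TCP to the fingertips, in m); z points along the fingers, y is the line along which they close (so a half turn about z gives the same grasp; the last joint's range is limited). The gripper opens to 85 mm and grips with 20 to 120 N. Pads are 22 mm wide; open, the fingers measure 114 mm over their backs; the gripper's body (76 mm by 85 mm) begins 54 mm behind the grasp point. The pads swing forward as they close: fully open they stand 13 mm farther back than shut.
Start: joints at [-1.351, 0.477, 0.022, 1.555, -0.011, 1.109, -0.083], TCP at [0.217, 0.639, 0.253] pointing down, gripper open.
Joint ranges: [-2.96, 2.96], [-0.34, 2.1], [-1.41, 1.46], [0.24, 2.44], [-1.37, 4.51], [0.17, 1.92], [-2.96, 2.96]. Speed limits (rad/s): [2.39, 2.39, 3.14, 3.14, 3.14, 3.14, 3.14].

### API

Orientations are given as a unit quaternion [w, x, y, z].
In Python, from station import bot gives the robot as it stands.
- The arm moves only by the tool jog_arm, never from a script. Its argument "deltas" is a list of rows, each a list of 7 numbers: the shift along the world's x, y, z in m, then the turn, a rotation vector about the world's x, y, z in rad, then the opening, from 0 (shut) to 1 (fully open). In form: [[x, y, z, rx, ry, rz, grip], ...]. A call has 1 to 10 rows; each row shifts and turns the commanded pose from where the row before left it; what a row does not reach is not made up. A row lasts 1/10 s, in which the tool goes at most 50 mm and 8.59 degrees, less where a joint would pass 70% of its speed; a pose out of reach is approached as far as the arm can. A call with a gripper value outside its range is refused whole. The fingers move at their own pace and stop on an object; "newtons" is the grip in N (left out, the last holds). Time passes only in rows, so rows that do not move let the fingers close. It gives the time, the measured TCP pose, the force, the opening and the grip force at its end, in the units of the state.
- bot.get_obs(): the state, without advancing time (a new reading comes with each control period).
- bot.read_camera(name): name is "side" or "top" or "wrist"; returns a dict with "img" (480x640x3 uint8, red, green, blue), "K" (3x3 intrinsics, pixels), "dist_coeffs" ([k1, k2, p1, p2, k3] as OpenCV has them; the pictures are not rectified), "eye" and "attitude" of the camera in the world. Camera axes: x right, y down, z forward; pixel columns grow to the right and rows downward; lengths in m; the calibration is good to about 2 mm. A picture is of the moment at which its call begins. There is no depth.
- bot.hand_in(): hands the job in; it is judged then, once.
The state is a dict: "t": time; "q": joint angles; "joint_vel": joint speeds; "joint_torque": joint torques, N m; "eef_pos": TCP position; "tool_rot": TCP orientation; "contact_force": force on the tool from outside, world axes, zero at the start; "torque": the same for the moment, N m; "gripper_width": opening from 0.0 (shut) to 1.0 (fully open); "grasp_force": force on a finger pad.
Only numpy, scipy, OpenCV 4.12 (cv2) and the standard library are available. Lean on these libraries where they do the work, as an engineer would, in place of code of your own. Each camera call takes 0.05 s, during which the arm holds its last target. There are 200 camera calls.

## Working session

There is one attempt and no reset: what is moved stays moved. The work goes in short steps, Python scripts to look and compute and a tool call to move; the robot and the scene stay as the last step left them, time stands still between calls to the robot, and variables do not carry over. Pictures are saved under pics/ and viewed, at most 10 in all, crops included, and the job is handed in when it is done.

Besides the shell and the picture viewer there is one more tool, called after ">>>" as name([rows], argument=value, ...), one row to a line, values as JSON. jog_arm: Moves the arm, as the interface text tells. Its arguments: {"type":"object","properties":{"deltas":{"type":"array"},"newtons":{"type":"number"}},"required":["deltas"]}

```bash
mkdir -p pics; ls; python3 - <<'E'
from station import bot
import cv2,numpy as np
o=bot.get_obs()
for k in o: print(k,np.round(o[k],3))
print(bot.tip_reach)
for n in ("top","side"):
    c=bot.read_camera(n); cv2.imwrite(f"pics/{n}0.png",c["img"][:,:,::-1])
    np.savez(f"pics/{n}0.npz",**c)
    print(n,np.round(c["K"],1).tolist(),c["dist_coeffs"],np.round(c["eye"],4),np.round(c["attitude"],4))
E
```

```text
pics
t 0.0
q [-1.351  0.478  0.022  1.556 -0.011  1.109 -0.083]
joint_vel [-0.     0.001  0.001 -0.     0.    -0.002  0.   ]
joint_torque [-1.0000e-03 -5.9646e+01  1.6080e+00 -2.8120e+01  1.3000e-02  9.0000e-03
  0.0000e+00]
eef_pos [0.217 0.639 0.252]
tool_rot [-0.     0.163  0.987 -0.001]
contact_force [-0.794  0.058  0.144]
torque [-0.051 -0.022 -0.007]
grasp_force 0.0
gripper_width 1.001
0.022
top [[451.3, 0.0, 313.0], [0.0, 451.3, 239.4], [0.0, 0.0, 1.0]] [-0.0303014  0.         0.         0.         0.       ] [0.4972 0.005  1.3857] [-0.026   0.7124 -0.7009  0.0224]
side [[535.0, 0.0, 316.8], [0.0, 535.0, 241.9], [0.0, 0.0, 1.0]] [0.01261948 0.         0.         0.         0.        ] [ 0.3824 -0.7149  0.9775] [-0.3391  0.9318 -0.1227  0.041 ]
```

View pics/top0.png

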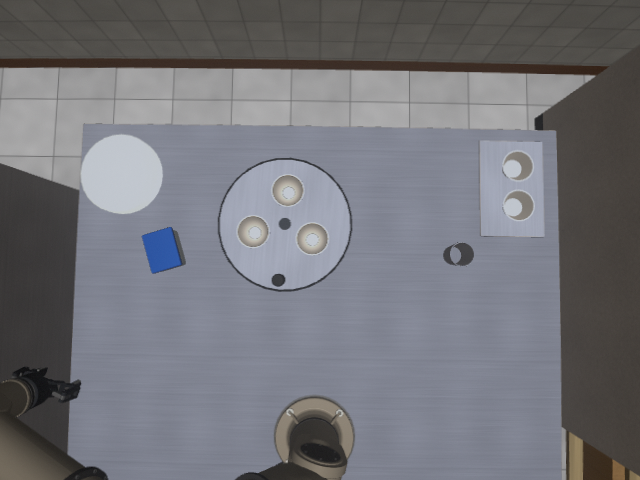

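View pics/side0.png

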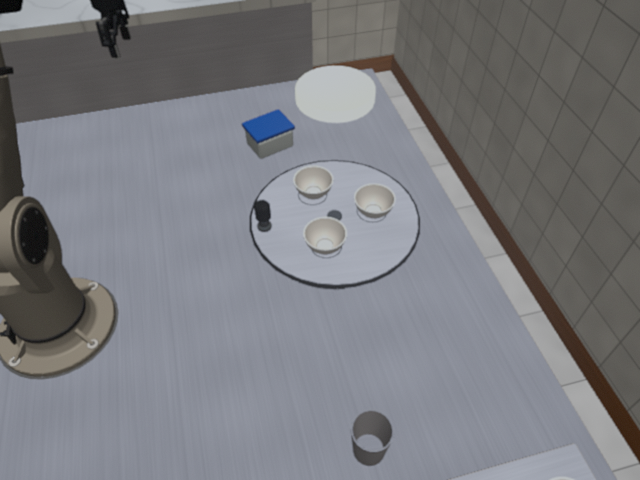

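The top view shows the disc centred at about (285,224) and the knob at (278,280). The bowls are at (288,190), (253,231) and (312,239). In the side view the knob is at about (262,212) and the axis boss at (335,215). The tub is at (163,250) in the top view and the canister at (458,254), both clear of the disc.

```bash
cat > h.py <<'E'
import numpy as np,cv2
from scipy.spatial.transform import Rotation as R
def ray(c,uv):
    p=cv2.undistortPoints(np.array([[uv]],float),c["K"],c["dist_coeffs"])[0,0]
    w,x,y,z=c["attitude"]; d=R.from_quat([x,y,z,w]).apply([p[0],p[1],1]); return np.array(c["eye"]),d/np.linalg.norm(d)
def plane(c,uv,z):
    e,d=ray(c,uv); return e+d*(z-e[2])/d[2]
def tri(*rs):
    A=sum(np.eye(3)-np.outer(d,d) for e,d in rs); b=sum((np.eye(3)-np.outer(d,d))@e for e,d in rs)
    P=np.linalg.solve(A,b); return P,[np.linalg.norm(np.cross(P-e,d)) for e,d in rs]
def dark(c,box,thr=60):
    u0,v0,u1,v1=box; m=(c["img"][v0:v1,u0:u1].max(2)<thr).astype(np.uint8)
    n,l,s,ce=cv2.connectedComponentsWithStats(m)
    i=1+np.argmax(s[1:,4]); return ce[i]+[u0,v0],s[i]+[u0,v0,0,0,0]
E
python3 - <<'E'
from h import *
T=dict(np.load("pics/top0.npz"));S=dict(np.load("pics/side0.npz"))
kt=dark(T,(262,265,295,287));ks=dark(S,(253,195,275,223)); print(kt,ks)
P,e=tri(ray(T,kt[0]),ray(S,ks[0])); print("knob",P,e)
at=dark(T,(275,214,295,234),90);as_=dark(S,(325,208,346,223),90);print(at,as_)
A,e=tri(ray(T,at[0]),ray(S,as_[0])); print("axis",A,e)
# disc rim ellipse fit, top view
m=(T["img"].max(2)<70).astype(np.uint8); m[:150]=0;m[300:]=0;m[:,:210]=0;m[:,360:]=0
n,l,s,_=cv2.connectedComponentsWithStats(m); i=1+np.argmax(s[1:,2]); 
ys,xs=np.where(l==i); el=cv2.fitEllipse(np.c_[xs,ys].astype(np.float32)); print(el, plane(T,el[0],.052))
kp=plane(T,kt[0],.125)
print("knob plane",kp,"r",np.linalg.norm(P[:2]-A[:2]),np.linalg.norm(kp[:2]-plane(T,el[0],.052)[:2]))
for n,uv in dict(b=(288,190),a=(253,231),c=(312,239)).items(): print(n,plane(T,uv,.09))
E
```

```text
(array([281.79166667, 278.16666667]), array([277, 274,   8,  11,  24])) (array([261.94139194, 211.12087912]), array([253, 201,  17,  22, 273]))
knob [0.47069372 0.09820047 0.11875168] [np.float64(0.003281043938897053), np.float64(0.003281043938897091)]
(array([284.39772727, 223.375     ]), array([280, 218,  10,  11,  88])) (array([334.77142857, 214.51428571]), array([329, 212,  12,   7,  35]))
axis [0.6345429  0.09752451 0.06168844] [np.float64(0.0004935131675679783), np.float64(0.0004935131675680169)]
((283.5378112792969, 231.1988067626953), (117.80088806152344, 125.1767578125), 96.3333740234375) [0.61169313 0.10036861 0.052     ]
knob plane [0.47406061 0.09730018 0.125     ] r 0.16385057241119338 0.137666722753413
b [0.72861021 0.08722523 0.09      ]
a [0.60760939 0.18582091 0.09      ]
c [0.58720354 0.01523191 0.09      ]
```

>>> jog_arm([
  [0.0195,-0.041,0,0,0,0.028,1],
  [0.0195,-0.041,0,0,0,0.028,1],
  [0.0195,-0.041,0,0,0,0.028,1],
  [0.0195,-0.041,0,0,0,0.028,1],
  [0.0195,-0.041,0,0,0,0.028,1],
  [0.0195,-0.041,0,0,0,0.028,1],
  [0.0195,-0.041,0,0,0,0.028,1],
  [0.0195,-0.041,0,0,0,0.028,1],
  [0.0195,-0.041,0,0,0,0.028,1],
  [0.0195,-0.041,0,0,0,0.028,1],
])

```text
t: 1.1
eef_pos: [0.4126, 0.2272, 0.2532]
tool_rot: [-0.0, 0.023, 1.0, 0.0]
contact_force: [1.2, 0.2, 0.1]
gripper_width: 1.002
grasp_force: 0.0
```

>>> jog_arm([
  [0.0195,-0.041,0,0,0,0,1],
  [0.0195,-0.041,0,0,0,0,1],
  [0.0195,-0.041,0,0,0,0,1],
  [0,0,0,0,0,0,1],
  [0,0,0,0,0,0,1],
])

```text
t: 1.6
eef_pos: [0.4708, 0.1051, 0.2531]
tool_rot: [-0.0, 0.025, 1.0, -0.0]
contact_force: [-0.4, 0.5, -0.6]
gripper_width: 1.0
grasp_force: 0.0
```

```bash
python3 - <<'E'
from h import *
from station import bot
o=bot.get_obs(); print(o["t"],np.round(o["eef_pos"],4),np.round(o["tool_rot"],3),np.round(o["q"],2))
for n in ("wrist",):
    c=bot.read_camera(n); cv2.imwrite(f"pics/{n}1.png",c["img"][:,:,::-1]); np.savez(f"pics/{n}1.npz",**c)
    print(np.round(c["eye"],4),np.round(c["attitude"],4),c["K"][0,0])
T=dict(np.load("pics/top0.npz"))
for t in (75,90,105): print(dark(T,(262,265,295,287),t), plane(T,dark(T,(262,265,295,287),t)[0],.12))
E
```

```text
1.6 [0.4708 0.1051 0.2531] [-0.     0.025  1.    -0.   ] [-0.6   0.16  0.28  2.02 -0.05  0.97  1.23]
[0.4049 0.1079 0.3733] [0.095  0.7187 0.6826 0.0916] 428.71781354520135
(array([277.92622951, 279.53278689]), array([272, 274,  13,  12, 122])) [0.46997912 0.1084027  0.12      ]
(array([277.953125, 279.5     ]), array([272, 274,  13,  12, 128])) [0.47007176 0.10832938 0.12      ]
(array([277.93181818, 279.67424242]), array([272, 274,  13,  13, 132])) [0.46958516 0.10837868 0.12      ]
```

View pics/wrist1.png

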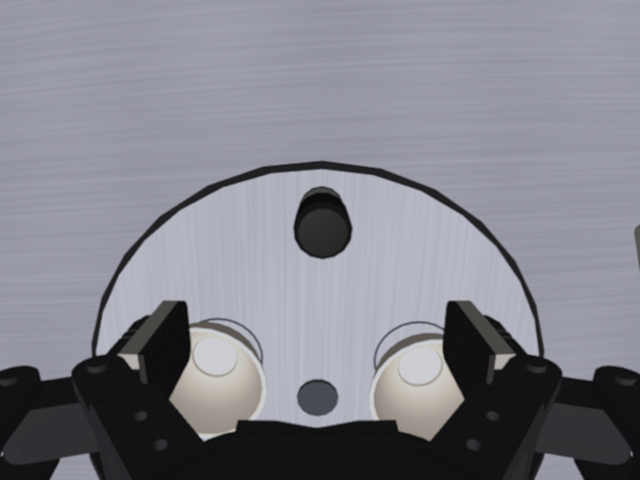

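The wrist view shows the knob top as a circle centred at about (323,231), between the fingers. The axis cap is at about (318,397), and the bowls are well to either side.

```bash
python3 - <<'E'
from h import *
T=dict(np.load("pics/top0.npz"));S=dict(np.load("pics/side0.npz"));W=dict(np.load("pics/wrist1.npz"))
print("knob top",plane(W,(323,231),.131), "axis W",plane(W,(318,397.5),.058))
print("tri top-of-knob W/T",tri(ray(W,(323,231)),ray(T,(278,279.7))))
s=dark(S,(253,195,275,223),90)[1];print(s)
print("tri W/S top face",tri(ray(W,(323,231)),ray(S,(262,205))))
print("axis tri",tri(ray(W,(318,397.5)),ray(T,(284.4,223.4)),ray(S,(334.8,214.5))))
E
```

```text
knob top [0.46749449 0.10908586 0.131     ] axis W [0.63396208 0.09823322 0.058     ]
tri top-of-knob W/T (array([0.4697047 , 0.10858529, 0.12182853]), [np.float64(0.0005661320417338517), np.float64(0.0005661320417338537)])
[253 199  17  24 311]
tri W/S top face (array([0.46954353, 0.10924058, 0.12645218]), [np.float64(0.0008563128646883749), np.float64(0.000856312864688426)])
axis tri (array([0.63437613, 0.09826653, 0.05948229]), [np.float64(0.0012062915587686372), np.float64(0.0005214845935354991), np.float64(0.0014560705960647697)])
```

>>> jog_arm([
  [-0.001,0.002,-0.03,0,0,0,1],
  [-0.001,0.002,-0.03,0,0,0,1],
  [0,0,-0.03,0,0,0,1],
  [0,0,-0.03,0,0,0,1],
  [0,0,-0.02,0,0,0,1],
  [0,0,0,0,0,0,1],
])

```text
t: 2.25
eef_pos: [0.4663, 0.1112, 0.1109]
tool_rot: [-0.003, 0.022, 1.0, -0.001]
contact_force: [-0.4, -0.1, -0.6]
gripper_width: 1.0
grasp_force: 0.0
```

>>> jog_arm([
  [0,0,0,0,0,0,0],
  [0,0,0,0,0,0,0],
  [0,0,0,0,0,0,0],
  [0,0,0,0,0,0,0],
  [0,0,0,0,0,0,0],
  [0,0,0,0,0,0,0],
], newtons=60)

```text
t: 2.85
eef_pos: [0.4694, 0.11, 0.1146]
tool_rot: [0.001, 0.024, 1.0, 0.0]
contact_force: [-1.9, -1.3, 6.7]
gripper_width: 0.408
grasp_force: 59.0
```

>>> jog_arm([
  [0,0,0.005,0,0,0,0],
  [0,0,0.005,0,0,0,0],
  [0,0,0.005,0,0,0,0],
  [0,0,0.004,0,0,0,0],
  [0,0,0,0,0,0,0],
  [0,0,0,0,0,0,0],
])

```text
t: 3.45
eef_pos: [0.4693, 0.11, 0.1324]
tool_rot: [0.001, 0.024, 1.0, 0.0]
contact_force: [6.1, 0.0, -11.9]
gripper_width: 0.406
grasp_force: 60.9
```

```bash
python3 - <<'E'
import numpy as np
c=np.array([.6345,.0982]);r=.1657;f0=3.069
p=lambda a:c+r*np.array([np.cos(f0+a),np.sin(f0+a)])
A=[0,.02,.06,.11,.16,.21,.26,.31,.36,.41,.46,.51,.55,.57,.58]
print([[*np.round(p(b)-p(a),4).tolist(),0,0,0,round(b-a,3),0] for a,b in zip(A,A[1:])])
A=np.arange(.58,1.35,.03)
for a in A: print(round(a,2),np.round(p(a),4),np.round(p(a+.03)-p(a),4))
E
```

```text
[[-0.0002, -0.0033, 0, 0, 0, 0.02, 0], [-0.0002, -0.0066, 0, 0, 0, 0.04, 0], [0.0001, -0.0083, 0, 0, 0, 0.05, 0], [0.0005, -0.0083, 0, 0, 0, 0.05, 0], [0.0009, -0.0082, 0, 0, 0, 0.05, 0], [0.0013, -0.0082, 0, 0, 0, 0.05, 0], [0.0017, -0.0081, 0, 0, 0, 0.05, 0], [0.0021, -0.008, 0, 0, 0, 0.05, 0], [0.0025, -0.0079, 0, 0, 0, 0.05, 0], [0.0029, -0.0077, 0, 0, 0, 0.05, 0], [0.0033, -0.0076, 0, 0, 0, 0.05, 0], [0.0029, -0.0059, 0, 0, 0, 0.04, 0], [0.0016, -0.0029, 0, 0, 0, 0.02, 0], [0.0008, -0.0015, 0, 0, 0, 0.01, 0]]
0.58 [0.4897 0.0177] [ 0.0025 -0.0043]
0.61 [0.4922 0.0134] [ 0.0026 -0.0042]
0.64 [0.4948 0.0091] [ 0.0027 -0.0042]
0.67 [0.4975 0.005 ] [ 0.0029 -0.0041]
0.7 [0.5004 0.0009] [ 0.003 -0.004]
0.73 [ 0.5033 -0.0031] [ 0.0031 -0.0039]
0.76 [ 0.5064 -0.0069] [ 0.0032 -0.0038]
0.79 [ 0.5096 -0.0107] [ 0.0033 -0.0037]
0.82 [ 0.513  -0.0144] [ 0.0034 -0.0036]
0.85 [ 0.5164 -0.018 ] [ 0.0035 -0.0035]
0.88 [ 0.5199 -0.0215] [ 0.0036 -0.0034]
0.91 [ 0.5236 -0.0249] [ 0.0037 -0.0033]
0.94 [ 0.5273 -0.0282] [ 0.0038 -0.0032]
0.97 [ 0.5312 -0.0313] [ 0.0039 -0.003 ]
1.0 [ 0.5351 -0.0344] [ 0.004  -0.0029]
1.03 [ 0.5391 -0.0373] [ 0.0041 -0.0028]
1.06 [ 0.5432 -0.0401] [ 0.0042 -0.0027]
1.09 [ 0.5474 -0.0428] [ 0.0043 -0.0025]
1.12 [ 0.5517 -0.0453] [ 0.0043 -0.0024]
1.15 [ 0.556  -0.0477] [ 0.0044 -0.0023]
1.18 [ 0.5604 -0.05  ] [ 0.0045 -0.0022]
1.21 [ 0.5649 -0.0522] [ 0.0045 -0.002 ]
1.24 [ 0.5695 -0.0542] [ 0.0046 -0.0019]
1.27 [ 0.5741 -0.0561] [ 0.0047 -0.0017]
1.3 [ 0.5787 -0.0578] [ 0.0047 -0.0016]
1.33 [ 0.5834 -0.0594] [ 0.0048 -0.0015]
```

>>> jog_arm([
  [-0.0002,-0.0033,0,0,0,0.02,0],
  [-0.0002,-0.0066,0,0,0,0.04,0],
  [0.0001,-0.0083,0,0,0,0.05,0],
  [0.0005,-0.0083,0,0,0,0.05,0],
  [0.0009,-0.0082,0,0,0,0.05,0],
  [0.0013,-0.0082,0,0,0,0.05,0],
  [0.0012,-0.005,0,0,0,0.03,0],
])

```text
t: 4.15
eef_pos: [0.4726, 0.0624, 0.1322]
tool_rot: [0.0, -0.122, 0.993, 0.0]
contact_force: [4.3, 3.1, -12.3]
gripper_width: 0.41
grasp_force: 61.2
```

>>> jog_arm([
  [0.0009,-0.0031,0,0,0,0.02,0],
  [0.0021,-0.008,0,0,0,0.05,0],
  [0.0025,-0.0079,0,0,0,0.05,0],
  [0.0029,-0.0077,0,0,0,0.05,0],
  [0.0033,-0.0076,0,0,0,0.05,0],
  [0.0029,-0.0059,0,0,0,0.04,0],
  [0.0016,-0.0029,0,0,0,0.02,0],
  [0.0008,-0.0015,0,0,0,0.01,0],
  [0,0,0,0,0,0,0],
])

```text
t: 5.05
eef_pos: [0.4893, 0.018, 0.1321]
tool_rot: [-0.0, -0.263, 0.965, 0.0]
contact_force: [3.9, 2.9, -12.7]
gripper_width: 0.407
grasp_force: 61.3
```

>>> jog_arm([
  [0,0,-0.002,0,0,0,0],
  [0,0,-0.002,0,0,0,0],
  [0,0,-0.001,0,0,0,0],
  [0,0,0,0,0,0,0],
])

```text
t: 5.45
eef_pos: [0.4894, 0.0179, 0.128]
tool_rot: [0.0, -0.263, 0.965, 0.0]
contact_force: [-2.1, 4.5, 2.2]
gripper_width: 0.407
grasp_force: 62.8
```

>>> jog_arm([
  [0,0,0,0,0,0,0.52],
  [0,0,0,0,0,0,0.52],
  [0,0,0,0,0,0,0.52],
])

```text
t: 5.75
eef_pos: [0.4894, 0.017, 0.1274]
tool_rot: [-0.0, -0.263, 0.965, -0.0]
contact_force: [0.7, -1.0, -0.4]
gripper_width: 0.52
grasp_force: 0.0
```

>>> jog_arm([
  [0.0025,-0.0043,0,0,0,0.03,0.52],
  [0.0026,-0.0042,0,0,0,0.03,0.52],
  [0.0027,-0.0042,0,0,0,0.03,0.52],
  [0.0029,-0.0041,0,0,0,0.03,0.52],
  [0.003,-0.004,0,0,0,0.03,0.52],
])

```text
t: 6.25
eef_pos: [0.5006, 0.0009, 0.1273]
tool_rot: [-0.002, -0.337, 0.942, 0.003]
contact_force: [-10.0, 12.9, 11.7]
gripper_width: 0.519
grasp_force: 8.1
```

>>> jog_arm([
  [0.0031,-0.0039,0,0,0,0.03,0.52],
  [0.0032,-0.0038,0,0,0,0.03,0.52],
])

```text
t: 6.45
eef_pos: [0.5067, -0.0072, 0.1272]
tool_rot: [-0.002, -0.364, 0.931, 0.003]
contact_force: [-12.4, 15.3, 14.3]
gripper_width: 0.524
grasp_force: 9.6
```

>>> jog_arm([
  [0.0016,-0.0019,0.002,0,0,0.015,0.52],
  [0.0016,-0.0019,0,0,0,0.015,0.52],
])

```text
t: 6.65
eef_pos: [0.5109, -0.0132, 0.1287]
tool_rot: [-0.001, -0.377, 0.926, 0.001]
contact_force: [-2.7, 5.5, -0.1]
gripper_width: 0.52
grasp_force: 3.1
```

>>> jog_arm([
  [0.0017,-0.0018,0,0,0,0.015,0.52],
  [0.0017,-0.0018,0,0,0,0.015,0.52],
  [0.0017,-0.0018,0,0,0,0.015,0.52],
])

```text
t: 6.95
eef_pos: [0.5162, -0.019, 0.1286]
tool_rot: [-0.001, -0.398, 0.917, 0.001]
contact_force: [-1.1, 0.4, -0.2]
gripper_width: 0.517
grasp_force: 0.5
```

>>> jog_arm([
  [0.0018,-0.0017,0,0,0,0.015,0.52],
  [0.0018,-0.0017,0,0,0,0.015,0.52],
  [0.0018,-0.0017,0,0,0,0.015,0.52],
])

```text
t: 7.25
eef_pos: [0.523, -0.0253, 0.1293]
tool_rot: [-0.0, -0.418, 0.908, 0.0]
contact_force: [-4.3, 6.5, 3.3]
gripper_width: 0.518
grasp_force: 4.1
```

>>> jog_arm([
  [0.0019,-0.0016,0,0,0,0.015,0.52],
  [0.0019,-0.0016,0,0,0,0.015,0.52],
])

```text
t: 7.45
eef_pos: [0.524, -0.0253, 0.1291]
tool_rot: [-0.002, -0.433, 0.902, 0.003]
contact_force: [-14.0, 14.9, 13.5]
gripper_width: 0.519
grasp_force: 9.9
```

>>> jog_arm([
  [0.0019,-0.0015,0,0,0,0.015,0.52],
  [0.0019,-0.0015,0,0,0,0.015,0.52],
])

```text
t: 7.65
eef_pos: [0.5249, -0.0251, 0.1289]
tool_rot: [-0.005, -0.447, 0.894, 0.006]
contact_force: [-23.4, 21.9, 22.9]
gripper_width: 0.52
grasp_force: 16.1
```

The TCP has stopped and the tangential force is climbing, so the turntable is caught at about 0.87 rad. I'll back off, centre the fingers, open them and check.

>>> jog_arm([
  [-0.003,0.003,0,0,0,-0.03,0.52],
  [-0.003,0.003,0,0,0,-0.03,0.52],
  [-0.002,0.002,0,0,0,-0.03,0.52],
  [0,0,0,0,0,0,0.52],
])

```text
t: 8.05
eef_pos: [0.5229, -0.0235, 0.1295]
tool_rot: [0.0, -0.404, 0.915, -0.0]
contact_force: [0.6, 0.4, 0.6]
gripper_width: 0.519
grasp_force: 0.0
```

```bash
python3 - <<'E'
from h import *
from station import bot
for n in ("side","top"):
    c=bot.read_camera(n); cv2.imwrite(f"pics/{n}2.png",c["img"][:,:,::-1]); np.savez(f"pics/{n}2.npz",**c)
    if n=="side": cv2.imwrite("pics/side2c.png",cv2.resize(c["img"][130:330,180:446,::-1],(798,600),interpolation=3))
E
```

```text
(no output)
```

View pics/side2c.png

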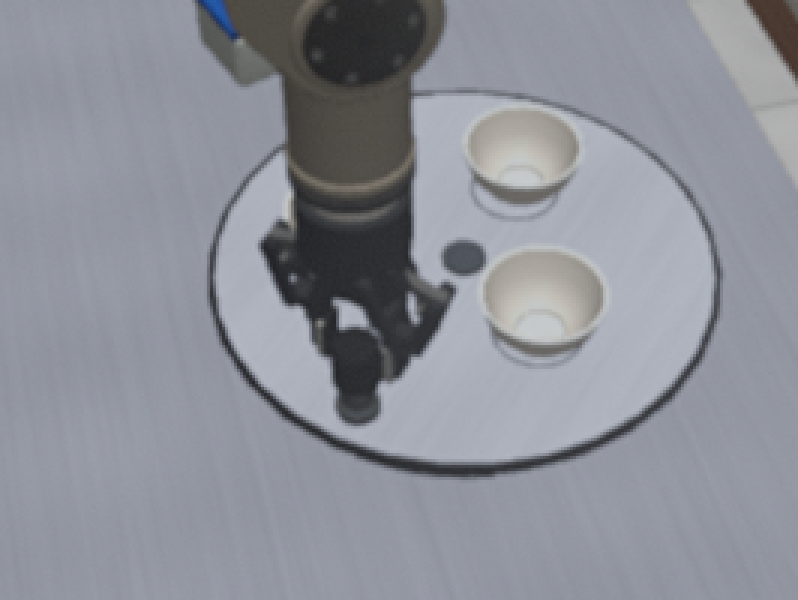

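The side crop shows the knob at about (357,360), low over its sleeve at (357,408). Both visible bowls are on their marks. I'll open and lift for a clear look.

>>> jog_arm([
  [0,0,0,0,0,0,1],
  [0,0,0,0,0,0,1],
  [0,0,0,0,0,0,1],
  [0,0,0.02,0,0,0,1],
  [0,0,0.03,0,0,0,1],
  [0,0,0.04,0,0,0,1],
  [-0.01,0,0.04,0,0,0,1],
  [-0.02,0,0.02,0,0,0,1],
  [0,0,0,0,0,0,1],
])

```text
t: 9.05
eef_pos: [0.4928, -0.0237, 0.2824]
tool_rot: [0.002, -0.404, 0.915, -0.001]
contact_force: [0.5, -0.2, -0.0]
gripper_width: 0.995
grasp_force: 0.0
```

```bash
python3 - <<'E'
from h import *
from station import bot
o=bot.get_obs(); print(o["t"],np.round(o["eef_pos"],4),np.round(o["contact_force"],1))
ims=[]
for n in ("side","wrist"):
    c=bot.read_camera(n); np.savez(f"pics/{n}3.npz",**c); ims.append(c["img"][:,:,::-1])
S0=np.load("pics/side0.npz")["img"][:,:,::-1]
a=cv2.resize(ims[0][200:300,250:350],(400,300),interpolation=3); b=cv2.resize(S0[180:280,215:315],(400,300),interpolation=3)
cv2.imwrite("pics/cmp3.png",np.vstack([np.hstack([a,b]),np.hstack([cv2.resize(ims[1],(400,300)),cv2.resize(ims[0],(400,300))])]))
E
```

```text
9.05 [ 0.4928 -0.0237  0.2824] [ 0.5 -0.2 -0. ]
```

View pics/cmp3.png

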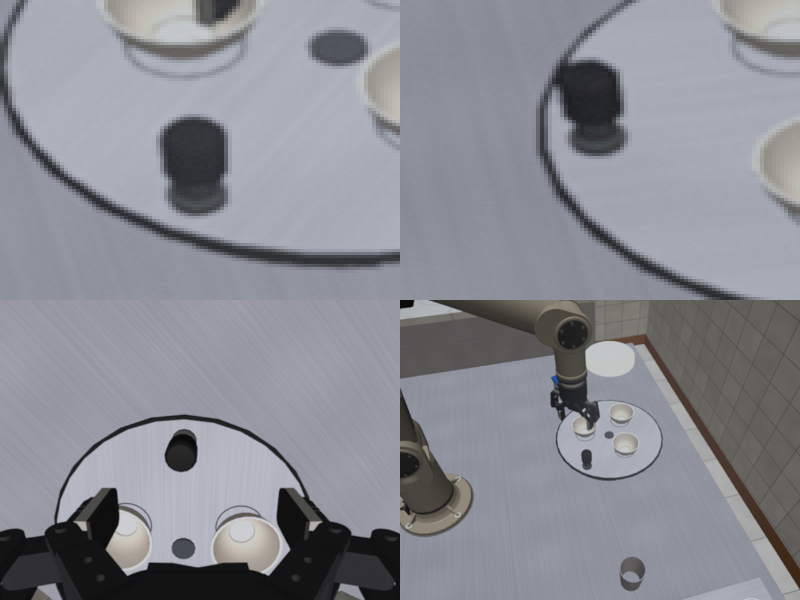

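The top crops compare the knob now (left, rows 117–213 with its sleeve) with the knob at the start (right, rows 62–155). The heights look equal. The wrist view shows both near bowls on their circles. I'll check the seating with numbers.

```bash
python3 - <<'E'
from h import *
def proj(c,P):
    w,x,y,z=c["attitude"]; Rw=R.from_quat([x,y,z,w]).inv().as_matrix()
    return cv2.projectPoints(np.array(P,float),cv2.Rodrigues(Rw)[0],-Rw@c["eye"],c["K"],c["dist_coeffs"])[0][:,0]
S0=dict(np.load("pics/side0.npz"));S=dict(np.load("pics/side3.npz"));W=dict(np.load("pics/wrist3.npz"))
def ext(c,u,v0,v1):  # subpixel dark extent down a knob-centred strip
    g=c["img"][v0:v1,u-2:u+3].mean((1,2)); t=105; i=np.where(g<t)[0]; a,b=i[0],i[-1]
    return v0+a-(t-g[a])/(g[a-1]-g[a]), v0+b+(t-g[b])/(g[b+1]-g[b])
th=np.linspace(0,2*np.pi,73)
def model(c,xy,p):
    ci=lambda r,z:proj(c,np.c_[xy[0]+r*np.cos(th),xy[1]+r*np.sin(th),0*th+z])
    return ci(.018,.131+p)[:,1].min(), ci(.012,.056)[:,1].max(), ci(.018,.086+p)[:,0].mean()
print("start",ext(S0,264,185,235),model(S0,(.469,.109),0))
k=plane(W,(181/400*640,(456-300)/300*480),.131); print("knob by wrist",k)
d=k[:2]-[.6345,.0982]; a=np.arctan2(d[1],d[0])%(2*np.pi); print("turn",a-3.075,"r",np.linalg.norm(d))
xy=[.6345+.1655*np.cos(a),.0982+.1655*np.sin(a)]
print("now",ext(S,299,215,265)); [print(p,model(S,xy,p)) for p in (0,.003,.0135)]
E
```

```text
start (np.float64(200.13505747126436), np.float64(231.28042959427208)) (np.float64(198.01130560005205), np.float64(230.46246147186116), np.float64(263.0808354129175))
knob by wrist [ 0.51743715 -0.02333344  0.131     ]
turn 0.8707256959259029 r 0.16874267004716745Traceback (most recent call last):
  File "<stdin>", line 17, in <module>
  File "<stdin>", line 8, in ext
IndexError: index 50 is out of bounds for axis 0 with size 50
```

```bash
python3 - <<'E'
from h import *
def proj(c,P):
    w,x,y,z=c["attitude"]; Rw=R.from_quat([x,y,z,w]).inv().as_matrix()
    return cv2.projectPoints(np.array(P,float),cv2.Rodrigues(Rw)[0],-Rw@c["eye"],c["K"],c["dist_coeffs"])[0][:,0]
S=dict(np.load("pics/side3.npz"))
def ext(c,u,v0,v1):
    g=c["img"][v0:v1,u-2:u+3].mean((1,2)); t=105; i=np.where(g<t)[0]; a,b=i[0],i[-1]
    return v0+a-(t-g[a])/(g[a-1]-g[a]), v0+b+(t-g[b])/(g[b+1]-g[b])
th=np.linspace(0,2*np.pi,73); a=3.075+.871
xy=[.6345+.1655*np.cos(a),.0982+.1655*np.sin(a)]
ci=lambda r,z:proj(S,np.c_[xy[0]+r*np.cos(th),xy[1]+r*np.sin(th),0*th+z])[:,1]
e=ext(S,299,225,278); print("now",e,e[1]-e[0],"(start: 31.15, model 32.45)")
for p in (0,.003,.0135): t,b=ci(.018,.131+p).min(),ci(.012,.056).max(); print(p,t,b,b-t)
E
```

```text
now (np.float64(238.91076115485563), np.float64(270.95575221238937)) 32.044991057533736 (start: 31.15, model 32.45)
0 236.4618359540129 269.6794522688388 33.217616314825904
0.003 235.5236889890866 269.6794522688388 34.15576327975222
0.0135 232.20936711227068 269.6794522688388 37.47008515656813
```

The knob's height matches plunger 0: the measured extent falls short of the model by the same 1.2–1.3 px as at the start. The turntable is at about 0.87 rad and the hand is clear, so I'll hand in.

```bash
python3 -c "
from station import bot
print(bot.hand_in())"
```

```text
the job is handed in; nothing more can be done
None
```

I drew the pin, turned the turntable anticlockwise to about 0.87 rad where the pin caught and stopped it, checked by camera that the pin is fully home, let go, and handed the job in at about 9 s; the hand-in gave no verdict, and only the two nearest bowls were checked closely at the end.

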